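# Seat the vial carrier on the shaker's locating pins and latch it

### The arm

A 7-joint arm with a two-finger parallel gripper is mounted at the origin on a cart in front of the work surface, level with it; the furniture and walls round the work are solid. World frame = base frame: x ahead of the robot, y to its left, z up, the work surface at z = 0. Lengths are in m, angles in degrees, forces in N, time in s.
With the tool pointing down it reaches from about 0.425 to 0.875 m from the base axis. Payload 4.7 kg.
Tool frame: the origin (TCP) lies on the mounting face of the last link; the fingertips stand tcp_to_tips ahead of it and the grasp point (between the pads) lies 164 mm ahead of it (tcp_to_tips is the distance from the TCP to the fingertips, in m); z points along the fingers, y is the line along which they close (so a half turn about z gives the same grasp; the last joint's range is limited). The gripper opens to 87 mm and grips with 3 to 60 N. Pads are 19 mm wide; open, the fingers measure 117 mm over their backs; the gripper's body (75 mm by 190 mm) begins 51 mm behind the grasp point.
Start: joints at [65.036, 18.392, -4.016, 83.108, 1.295, 78.541, -3.26], TCP at [0.283, -0.585, 0.405] pointing down, gripper open.
Joint ranges: [-163.93, 163.93], [-17.29, 119.83], [-79.2, 71.16], [3.27, 140.29], [-89.18, 269.18], [5.43, 117.66], [-154.24, 154.24]. Speed limits (degrees/s): [147.25, 147.25, 180, 180, 180, 180, 180].

### API

Orientations are given as [roll, pitch, yaw] about the fixed x, y, z axes, in that order (R = Rz(yaw) Ry(pitch) Rx(roll)).
In Python, from cell import get_obs, read_camera, sign_off, tcp_to_tips gives the robot as it stands.
- The arm moves only by the tool drive_tool, never from a script. Its argument "rows" is one flat list of numbers, 7 for each row, row after row: the shift along the tool's x, y, z in m, then the turn, a rotation vector about the tool's x, y, z in rad, then the gripper command: -1 is shut, 1 is fully open, values between are in proportion. In form: [tx, ty, tz, rx, ry, rz, fingers, tx, ty, tz, rx, ry, rz, fingers, ...]. A call has 1 to 5 rows; each row shifts and turns the commanded pose from where the row before left it, along the tool's axes as they then stand; what a row does not reach is not made up. A row lasts 1/8 s, in which the tool goes at most 62.5 mm and 10.7 degrees, less where a joint would pass 70% of its speed; a pose out of reach is approached as far as the arm can. A call is refused whole if a number of a shift passes 0.0625 or a number of a turn 0.188, either way. A call with a gripper value outside its range is refused whole. The fingers move at their own pace and stop on an object; "grip_force" is the grip in N (left out, the last holds). Time passes only in rows, so rows that do not move let the fingers close. It gives the time, the measured TCP pose, the force, the opening and the grip force at its end, in the units of the state.
- get_obs(): the state, without advancing time (a new reading comes with each control period).
- read_camera(name): name is "scene" or "top"; returns a dict with "color" (420x560x3 uint8, blue, green, red), "fov_y" (degrees; the focal length in pixels is half the picture's height over the tangent of half this angle, whatever the lens; pixels are square), "cx", "cy" (the principal point, pixels), "cam_to_world" (4x4, takes a point from camera to world coordinates). Camera axes: x right, y up, looking along -z (the intrinsics and any distortion apply to the point x, -y, -z); pixel columns grow to the right and rows downward; lengths in m; the calibration is good to about 2 mm. A picture is of the moment at which its call begins. There is no depth.
- sign_off(): hands the job in; it is judged then, once.
The state is a dict: "time_s": time; "qpos": joint angles; "joint_velocities": joint speeds; "effort": joint torques, N m; "tool_pos": TCP position; "tool_rot": TCP orientation; "force": force on the tool from outside, world axes, zero at the start; "wrist_torque": the same for the moment, N m; "grip_width": finger opening in m; "grasp_force": force on a finger pad.
Only numpy, scipy, OpenCV 4.12 (cv2) and the standard library are available. Lean on these libraries where they do the work, as an engineer would, in place of code of your own. Each camera call takes 0.05 s, during which the arm holds its last target. There are 200 camera calls.

### The job

The vial carrier was put down on the shaker with its rear edge riding on top of the two locating pins. Without picking it up, nudge it with the fingertips, squaring it up to the rear rail and then sliding it sideways, until its two holes drop over the pins and it lies flat on the platform. Then push the latch on the rail round with a fingertip until it stands fully across the carrier's rear edge, and take the hand away, leaving the vials and the timer beside the shaker where they are.

Things in the scene. Friction and masses are not known exactly. Their poses are not given: they have to be found in the camera images.
- shaker: Fixed white bench shaker, 220 mm deep (x) by 210 mm wide (y). Origin on the worktop under its middle; x points to its rear, y to its left, z up. Its flat black platform, x -60 to +80 mm, y +-95 mm, has its upper face 74 mm above the worktop
- seat (a point): Point on the platform's upper face where the carrier's origin lies when seated (axes as the shaker's). From here the aluminium rear rail's front face is at x = +53.5 mm, parallel to y; the rail is 186 mm long, 14 mm thick, 12 mm high
- carrier: Loose vial carrier, 0.4 to 0.65 kg: aluminium plate 105 (x) x 180 (y) x 10 mm with a grey block for 8 vials on it, 176 mm wide, from the front edge to x = +20 mm, top 26 mm over the plate's underside. Origin: centre of the underside; x rear, y left, z up. Starts 14 to 36 mm too far left, up to 6 mm short of the rail, up to 4 degrees askew, front edge on the platform, rear riding 7 mm up on the pins
- pin_left (a point): Foot of the left of the two upright steel locating pins, on the platform's upper face, 37 mm behind and 45 mm left of seat. Each pin is 8 mm thick and 6.6 mm high with a bullet nose
- pin_right (a point): Foot of the right locating pin, 45 mm right of the middle
- hole_left (a point): Lower mouth of the carrier's left pin hole (11 mm, right through the plate), in the plate's underside, 37 mm behind and 45 mm left of the carrier's origin; it coincides with pin_left when seated
- hole_right (a point): Lower mouth of the carrier's right pin hole; it coincides with pin_right when seated
- front_edge (a point): Middle of the carrier's lower front edge, which lies on the platform, 52.5 mm in front of the carrier's origin. The carrier slides under a push of 2 to 4 N; once the pins are in the holes they stop it
- latch_pivot (a point): Pivot of the latch (vertical axis), on top of the middle of the rail, 12 mm above the platform
- latch_peg (a point): Middle of the latch's upright black thumb peg, 12 mm thick, reaching from 17 to 41 mm above the platform, 28 mm from the pivot. The latch is a steel arm 12.5 mm wide, 5 mm thick, 35 mm long; its underside clears the seated carrier's plate by 2 mm, but the raised edge of an unseated carrier blocks it
- latch (a joint): Angle of the latch: 0 = along the rail, pointing to the shaker's left; negative = swung back behind the rail; +1.57 = shut against its stop, pointing square to the shaker's front over the carrier's rear edge. Grows anticlockwise seen from above. Takes about 1 N at the peg and stays where it is left. Starts between -0.6 and -0.1
- vial_a: Sample vial with a blue cap, 27 mm across, 60 mm high, loose on the worktop left of the shaker; origin under its centre
- vial_b: A like vial with a white cap, behind vial_a
- vial_c: A like vial with a blue cap, behind vial_b
- bench_timer: Flat white bench timer, 66 x 63 x 18 mm, loose on the worktop right of the shaker; origin under its centre

How it is judged:
By the outcome, as a careful person would: the job done as asked, in the order asked, and still so for the second after the job is handed in, with the robot touching nothing.
It also fails if it takes over 54 s, if anything falls off the work surface, if the arm or the gripper's body presses on something with over 40 N, if the wrist force passes 120 N, or if a joint passes its speed limit or range.

## Working session

There is one attempt and no reset: what is moved stays moved. The work goes in short steps, Python scripts to look and compute and a tool call to move; the robot and the scene stay as the last step left them, time stands still between calls to the robot, and variables do not carry over. Pictures are saved under pics/ and viewed, at most 10 in all, crops included, and the job is handed in when it is done.

Besides the shell and the picture viewer there is one more tool, called as name(argument=value, ...) on one line, values as JSON. drive_tool: Moves the arm, as the interface text tells. Its arguments: {"type":"object","properties":{"rows":{"type":"array","items":{"type":"number"}},"grip_force":{"type":"number"}},"required":["rows"]}

```bash
mkdir -p pics; cat > h.py <<'E'
import numpy as np, cv2
from cell import *
def snap(n,f=None):
    d=read_camera(n)
    if f: cv2.imwrite('pics/'+f,d['color'])
    return d
def fl(d): return d['color'].shape[0]/2/np.tan(np.radians(d['fov_y']/2))
def ray(d,u,v):
    f=fl(d);T=np.array(d['cam_to_world']);
    r=T[:3,:3]@np.array([(u-d['cx'])/f,-(v-d['cy'])/f,-1]);return T[:3,3],r
def onz(d,u,v,z):
    o,r=ray(d,u,v);return o+r*(z-o[2])/r[2]
def proj(d,p):
    T=np.array(d['cam_to_world']);q=T[:3,:3].T@(np.array(p)-T[:3,3]);f=fl(d)
    return d['cx']+f*q[0]/-q[2],d['cy']-f*q[1]/-q[2]
E
python3 - <<'E'
from h import *
a=snap('scene','s0.png');b=snap('top','t0.png')
for d in(a,b):print({k:v for k,v in d.items() if k!='color'})
print(get_obs(),tcp_to_tips)
E
```

```text
{'fov_y': 53.80964786861772, 'cx': 275.4044198096617, 'cy': 217.71692928367312, 'cam_to_world': array([[-0.71054767,  0.39875571, -0.57975503, -0.02562927],
       [-0.70322677, -0.37388243,  0.60471815,  0.58907231],
       [ 0.0243746 ,  0.83738033,  0.54607698,  0.6042391 ],
       [ 0.        ,  0.        ,  0.        ,  1.        ]])}
{'fov_y': 49.59055562115793, 'cx': 284.6486916298479, 'cy': 215.65595457525788, 'cam_to_world': array([[-0.02747136,  0.99835417, -0.05034166,  0.47370398],
       [-0.9995948 , -0.02781125, -0.00606366,  0.05337817],
       [-0.00745374,  0.05015469,  0.99871365,  0.94723357],
       [ 0.        ,  0.        ,  0.        ,  1.        ]])}
{'time_s': 0.1, 'qpos': array([65.0369927 , 18.43527529, -4.01622074, 83.16633151,  1.29425447,
       78.54174501, -3.25962738]), 'joint_velocities': array([ 0.03628937, -0.06608217, -0.04081007, -0.17400183,  0.06349439,
       -0.00291402, -0.04713518]), 'effort': array([ 1.20837849e-04, -4.92568481e+01, -4.05607726e-01, -3.13398385e+01,
       -6.40556845e-02,  3.95608367e-02,  8.01021133e-05]), 'tool_pos': array([ 0.28250516, -0.58520181,  0.40377932]), 'tool_rot': array([-1.79901841e+02,  4.47492600e-03,  2.57734487e+01]), 'force': array([0.04366061, 0.02983165, 0.33545304]), 'wrist_torque': array([-0.0257501 ,  0.02936137, -0.03158997]), 'grasp_force': 0.0, 'grip_width': 0.08707848753334771} 0.1822
```

View pics/s0.png

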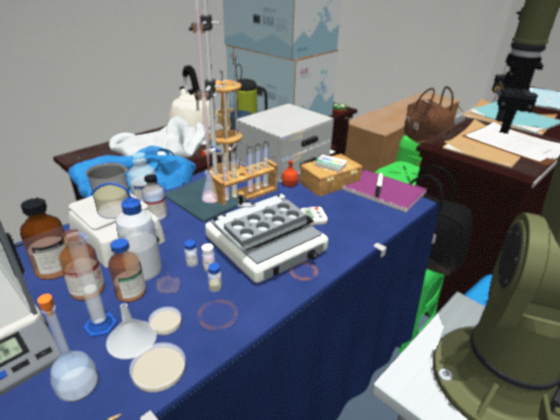

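View pics/t0.png

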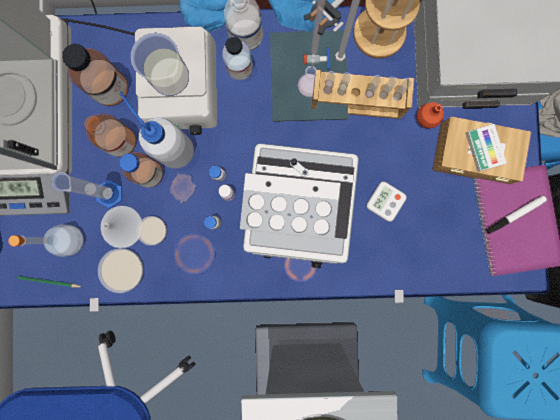

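The overview shows the shaker at about (300,205) in the top view, with the vials left of it and the timer at (387,201). I'll enlarge it.

```bash
python3 - <<'E'
import cv2
a=cv2.imread('pics/t0.png')[135:275,195:365];b=cv2.imread('pics/s0.png')[180:290,195:335]
cv2.imwrite('pics/t1.png',cv2.resize(a,(728,600),interpolation=cv2.INTER_CUBIC))
cv2.imwrite('pics/s1.png',cv2.resize(b,(763,600),interpolation=cv2.INTER_CUBIC))
E
```

```text
(no output)
```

View pics/t1.png

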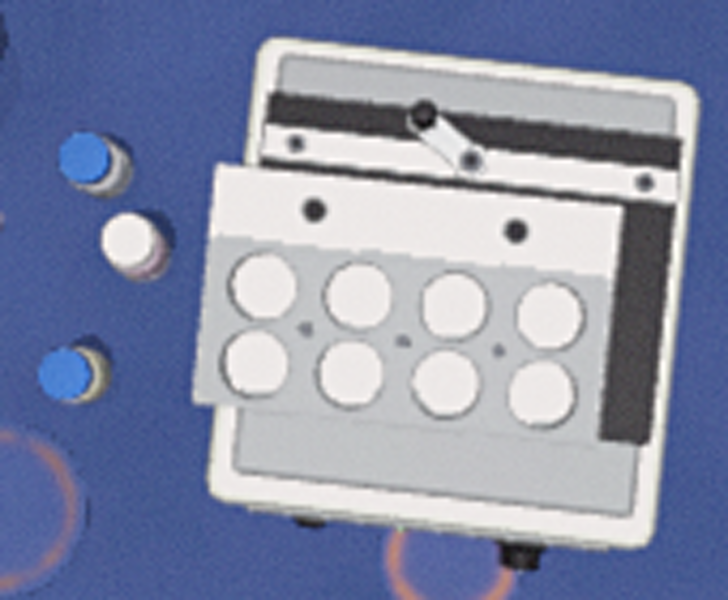

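View pics/s1.png

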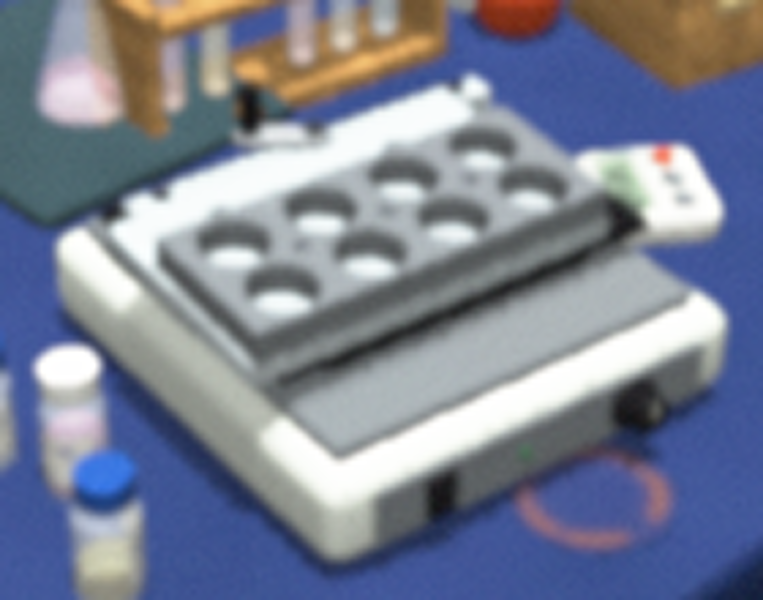

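The top crop shows rail screws at (295,143) and (645,182), the latch pivot at (471,160) and the peg at (425,113). The carrier holes are at (314,209) and (516,231). The carrier sits left of centre and close to the rail. I'll refine these with dark-blob centroids.

```bash
cat >> h.py <<'E'
def blob(d,u,v,r=3):
    g=cv2.cvtColor(d['color'],cv2.COLOR_BGR2GRAY).astype(float)
    for _ in range(3):
        U,V=np.meshgrid(np.arange(560),np.arange(420));m=(U-u)**2+(V-v)**2<=(r+.5)**2
        w=np.clip(np.percentile(g[m],80)-g,0,None)*m;u,v=(w*U).sum()/w.sum(),(w*V).sum()/w.sum()
    return u,v
def frame(pivot,yaw):
    c,s=np.cos(yaw),np.sin(yaw);R=np.array([[c,-s],[s,c]]);return R,pivot[:2]-R@[.0605,0]
E
python3 - <<'E'
from h import *
d=snap('top')
P=lambda x,y,z,r=3:(lambda b:(print(np.round(b,1)),onz(d,*b,z))[1])(blob(d,195+x/4.282,135+y/4.286,r))
sl=P(295,143,.086);sr=P(645,182,.086);pv=P(471,160,.092);pg=P(425,113,.115,2.5)
hl=P(314,209,.0895);hr=P(516,231,.0895)
v=sl-sr;yaw=np.arctan2(-v[0],v[1]);R,seat=frame(pv,yaw)
print('screws',sl,sr,np.linalg.norm(v),(sl+sr)/2,'pivot',pv,'yaw',np.degrees(yaw),'seat',seat)
print('peg rel',R.T@(pg-pv)[:2],np.linalg.norm((pg-pv)[:2]),'latch',np.degrees(np.arctan2(*(R.T@(pg-pv)[:2]*[-1,1])))) 
w=hl-hr;cy=np.arctan2(-w[0],w[1]);Rc,_=frame(pv,cy);c=(hl+hr)[:2]/2-Rc@[.037,0]
print('holes',hl,hr,np.linalg.norm(w),'cyaw',np.degrees(cy-yaw),'carrier rel seat mm',R.T@(c-seat)*1e3,'holes rel',[R.T@(h[:2]-seat)*1e3 for h in(hl,hr)])
for n,x,y in(('fl',193,403),('rl',217,238),('rr',610,275)):
  print(n,(R.T@(onz(d,195+x/4.282,135+y/4.286,.1)[:2]-seat)*1e3).round(1))
# front-left plate corner and shaker corners
for n,x,y,z in(('v1',85,157,.06),('v2',130,238,.06),('v3',67,373,.06),):print(n,onz(d,195+x/4.282,135+y/4.286,z).round(3))
E
```

```text
[263.7 168. ]
[345.1 177.1]
[304.5 172.1]
[293.6 162.2]
[268.  183.6]
[315.1 188.5]
screws [0.60919055 0.09608038 0.086     ] [ 0.58728725 -0.05846527  0.086     ] 0.15609007669173727 [0.5982389  0.01880756 0.086     ] pivot [0.5982669  0.01878435 0.092     ] yaw -8.066635060490322 seat [0.53836551 0.02727399]
peg rel [0.01263308 0.02243055] 0.02574343637501195 latch -29.388583954043067
holes [0.57865034 0.08856612 0.0895    ] [ 5.66816753e-01 -3.99842395e-04  8.95000000e-02] 0.08974951837183195 cyaw 0.49005321657497397 carrier rel seat mm [-5.32940316 21.14905394] holes rel [array([31.28543247, 66.33863044]), array([ 32.05305452, -23.40760516])]
fl [-60.3 107.6]
rl [ 12.5 105.7]
rr [ 15.6 -66.7]
v1 [0.609 0.194 0.06 ]
v2 [0.571 0.174 0.06 ]
v3 [0.51  0.204 0.06 ]
```

drive_tool(rows=[0.04, -0.045, 0, 0, 0, 0.1475, 1, 0.04, -0.045, 0, 0, 0, 0.1475, 1, 0.04, -0.045, 0, 0, 0, 0.1475, 1, 0.04, -0.045, 0, 0, 0, 0.1475, 1, 0, -0.06, 0, 0, 0, 0, 1])

```text
time_s: 0.78
tool_pos: [0.4064, -0.3151, 0.4045]
tool_rot: [-180.0, -0.1, -8.0]
force: [-0.5, 0.1, 0.5]
grip_width: 0.0871
grasp_force: 0.0
```

```bash
cat >> h.py <<'E'
Y=np.radians(-8.07);RS=np.array([[np.cos(Y),-np.sin(Y)],[np.sin(Y),np.cos(Y)]]);SEAT=np.array([.5384,.0273])
def st():
    o=get_obs();p=o['tool_pos']
    print('t',round(o['time_s'],2),'tcp-seat mm',(RS.T@(p[:2]-SEAT)*1e3).round(1),'tipz',round(p[2]*1e3-182.2,1),'rot',o['tool_rot'].round(2),'F shaker',(RS.T@o['force'][:2]).round(2),o['force'][2].round(2),'w',o['grip_width'].round(4))
E
python3 -c "from h import *;st()"
```

```text
Traceback (most recent call last):
  File "h.py", line 27, in st
    print('t',round(o['time_s'],2),'tcp-seat mm',(RS.T@(p[:2]-SEAT)*1e3).round(1),'tipz',round(p[2]*1e3-182.2,1),'rot',o['tool_rot'].round(2),'F shaker',(RS.T@o['force'][:2]).round(2),o['force'][2].round(2),'w',o['grip_width'].round(4))
                                                                                                                                                                                                                   ^^^^^^^^^^^^^^^^^^^^^
AttributeError: 'float' object has no attribute 'round'
```

drive_tool(rows=[0, -0.06, 0.01, 0, 0, 0, 1, 0, -0.06, 0.01, 0, 0, 0, 1, 0, -0.06, 0.01, 0, 0, 0, 1, 0, -0.06, 0.01, 0, 0, 0, 1, -0.01, -0.06, 0.01, 0, 0, 0, 1])

```text
time_s: 1.4
tool_pos: [0.4365, -0.0167, 0.3545]
tool_rot: [-180.0, -0.0, -8.0]
force: [1.5, -0.1, 0.0]
grip_width: 0.0866
grasp_force: 0.0
```

```bash
sed -i "s/o\['force'\]\[2\].round(2)/round(float(o['force'][2]),2)/;s/o\['grip_width'\].round(4)/round(float(o['grip_width']),4)/" h.py
python3 -c "from h import *;st()"
```

```text
t 1.4 tcp-seat mm [-94.7 -57.9] tipz 172.3 rot [-1.80e+02 -5.00e-02 -8.02e+00] F shaker [1.49 0.1 ] 0.03 w 0.0866
```

drive_tool(rows=[0, -0.04, 0.03, 0, 0, 0, 1, 0, -0.039, 0.03, 0, 0, 0, 1, 0, 0, 0.026, 0, 0, 0, 1, 0.008, 0, 0.004, 0, 0, 0, 1, 0, 0, 0, 0, 0, 0, 1])

```text
time_s: 2.02
tool_pos: [0.4563, 0.0577, 0.2652]
tool_rot: [-180.0, -0.0, -8.1]
force: [-0.8, 0.4, -0.1]
grip_width: 0.0869
grasp_force: 0.0
```

```bash
python3 -c "
from h import *;st();d=snap('scene');cv2.imwrite('pics/s2.png',cv2.resize(d['color'][160:300,190:350],(800,600)*1 if 0 else (686,600)))"
```

```text
t 2.02 tcp-seat mm [-85.5  18.5] tipz 83.0 rot [-1.7997e+02 -3.0000e-02 -8.1100e+00] F shaker [-0.9   0.31] -0.09 w 0.0869
```

View pics/s2.png

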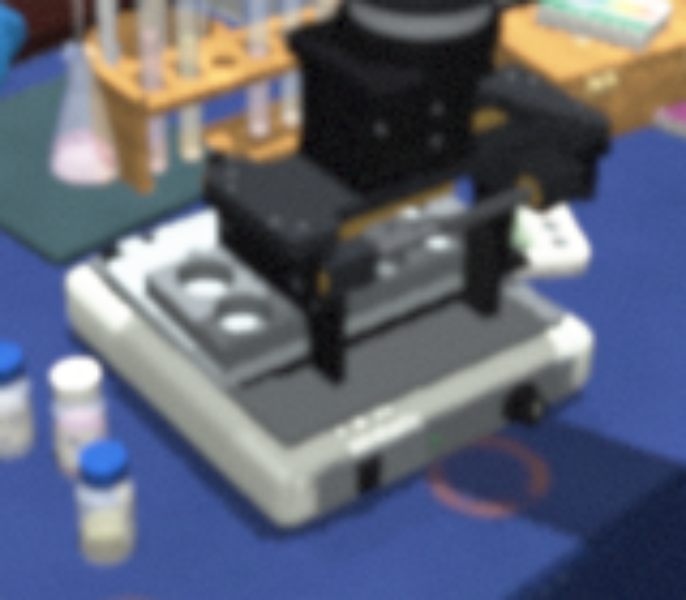

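The two open fingertips stand just in front of the carrier's front face. Next I push it to the rear in small steps.

drive_tool(rows=[0.008, 0, 0, 0, 0, 0, 1, 0.005, 0, 0, 0, 0, 0, 1, 0.003, 0, 0, 0, 0, 0, 1, 0.002, 0, 0, 0, 0, 0, 1, 0.002, 0, 0, 0, 0, 0, 1])

```text
time_s: 2.7
tool_pos: [0.4746, 0.0558, 0.2645]
tool_rot: [180.0, 0.2, -8.0]
force: [-5.2, 0.8, 2.7]
grip_width: 0.0871
grasp_force: 2.2
```

```bash
python3 -c "from h import *;st()"
```

```text
t 2.7 tcp-seat mm [-67.2  19.3] tipz 82.3 rot [ 1.7997e+02  1.6000e-01 -8.0000e+00] F shaker [-5.28  0.1 ] 2.67 w 0.0871
```

drive_tool(rows=[0.002, 0, 0, 0, 0, 0, 1, 0.0015, 0, 0, 0, 0, 0, 1, 0.0015, 0, 0, 0, 0, 0, 1])

```text
time_s: 3.08
tool_pos: [0.4793, 0.0551, 0.2644]
tool_rot: [180.0, 0.2, -8.0]
force: [-9.0, 1.3, 6.0]
grip_width: 0.0871
grasp_force: 4.5
```

drive_tool(rows=[0.001, 0, 0, 0, 0, 0, 1, 0.001, 0, 0, 0, 0, 0, 1])

```text
time_s: 3.32
tool_pos: [0.4802, 0.0551, 0.2643]
tool_rot: [179.9, 0.4, -8.0]
force: [-13.8, 1.9, 9.8]
grip_width: 0.0869
grasp_force: 6.8
```

```bash
python3 -c "from h import *;st()"
```

```text
t 3.33 tcp-seat mm [-61.5  19.4] tipz 82.1 rot [179.92   0.42  -8.02] F shaker [-13.96  -0.05] 9.81 w 0.0869
```

drive_tool(rows=[-0.015, 0, 0, 0, 0, 0, 1, -0.015, 0, -0.05, 0, 0, 0, -1, 0, -0.04, -0.03, 0, 0, 0, -1, 0.01, -0.06, 0, 0, 0, 0, -1, 0.05, -0.02, 0, 0, 0, 0, -1], grip_force=10)

```text
time_s: 3.95
tool_pos: [0.5277, 0.1743, 0.3471]
tool_rot: [-179.9, -0.3, -7.6]
force: [0.4, -0.5, 0.3]
grip_width: 0.0551
grasp_force: 0.0
```

drive_tool(rows=[0.03, 0, 0.02, 0, 0, 0, -1, 0, 0, 0.02, 0, 0, 0, -1, 0, 0, 0, 0, 0, 0, -1])

```text
time_s: 4.32
tool_pos: [0.5571, 0.1647, 0.3027]
tool_rot: [179.9, 0.2, -8.0]
force: [-0.0, 0.7, 0.3]
grip_width: 0.0252
grasp_force: 0.0
```

```bash
python3 -c "
from h import *;st();d=snap('top');cv2.imwrite('pics/t2.png',cv2.resize(d['color'][135:275,195:365],(728,600)))"
```

```text
t 4.33 tcp-seat mm [ -0.7 138.6] tipz 120.5 rot [179.94   0.2   -8.02] F shaker [-0.12  0.66] 0.32 w 0.0252
```

View pics/t2.png

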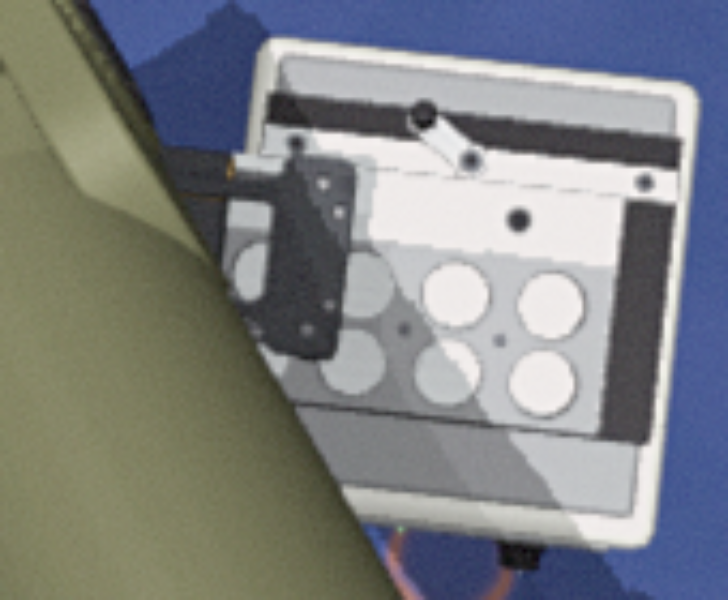

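The carrier is now against the rail, with its right hole at (518,219). The right edge of the plate is still short of the platform's right edge by the expected sideways error. The fingers finish closing, then come down on the left side.

drive_tool(rows=[-0.004, 0, 0, 0, 0, 0, -1, 0, 0, 0, 0, 0, 0, -1, 0, 0, 0.022, 0, 0, 0, -1, 0, 0, 0.0205, 0, 0, 0, -1, 0, 0.006, 0, 0, 0, 0, -1])

```text
time_s: 5.0
tool_pos: [0.5526, 0.1595, 0.2606]
tool_rot: [179.9, 0.2, -8.0]
force: [0.2, 0.2, 0.8]
grip_width: 0.0006
grasp_force: 0.0
```

```bash
python3 - <<'E'
from h import *
st();d=snap('top')
b=blob(d,195+518/4.282,135+219/4.286);p=onz(d,*b,.0895);print((RS.T@(p[:2]-SEAT)*1e3).round(1))
E
```

```text
t 5.0 tcp-seat mm [ -4.5 132.8] tipz 78.4 rot [179.94   0.19  -7.97] F shaker [0.14 0.27] 0.75 w 0.0006
[ 37.  -24.1]
```

drive_tool(rows=[0, 0.003, 0, 0, 0, 0, -1, 0, 0.003, 0, 0, 0, 0, -1, 0, 0.003, 0, 0, 0, 0, -1, 0, 0.003, 0, 0, 0, 0, -1, 0, 0.003, 0, 0, 0, 0, -1])

```text
time_s: 5.68
tool_pos: [0.5515, 0.1452, 0.2624]
tool_rot: [-179.9, -0.0, -8.0]
force: [0.6, 3.3, -0.3]
grip_width: 0.0002
grasp_force: 1.2
```

```bash
cat >> h.py <<'E'
def hole(y=None,z=.0895):
    d=snap('top');u,v=proj(d,[*(SEAT+RS@[.037,y]),z]);b=blob(d,u,v);p=onz(d,*b,z);print('hole',(RS.T@(p[:2]-SEAT)*1e3).round(1),np.round(b,1))
E
python3 -c "from h import *;st();hole(-.03)"
```

```text
t 5.67 tcp-seat mm [ -3.6 118.6] tipz 80.2 rot [-1.7991e+02 -2.0000e-02 -8.0200e+00] F shaker [0.15 3.35] -0.31 w 0.0002
hole [ 36.6 -24.9] [316.1 186.2]
```

drive_tool(rows=[0, 0.003, 0, 0, 0, 0, -1, 0, 0.003, 0, 0, 0, 0, -1, 0, 0.003, 0, 0, 0, 0, -1, 0, 0.003, 0, 0, 0, 0, -1, 0, 0.002, 0, 0, 0, 0, -1])

```text
time_s: 6.35
tool_pos: [0.5495, 0.1307, 0.2623]
tool_rot: [-180.0, -0.0, -8.0]
force: [0.4, 1.8, -0.8]
grip_width: 0.0007
grasp_force: 1.3
```

```bash
python3 -c "from h import *;st();hole(-.038)"
```

```text
t 6.35 tcp-seat mm [ -3.5 104. ] tipz 80.1 rot [-1.80e+02 -1.00e-02 -8.04e+00] F shaker [0.11 1.85] -0.8 w 0.0007
hole [ 37.1 -39.1] [323.6 186.8]
```

drive_tool(rows=[0, 0.0015, 0, 0, 0, 0, -1, 0, 0.0015, 0, 0, 0, 0, -1, 0, 0.001, 0, 0, 0, 0, -1])

```text
time_s: 6.78
tool_pos: [0.5488, 0.1269, 0.262]
tool_rot: [180.0, 0.0, -8.0]
force: [0.8, 1.6, -1.2]
grip_width: 0.0003
grasp_force: 0.9
```

drive_tool(rows=[0, 0.001, 0, 0, 0, 0, -1, 0, 0.0005, 0, 0, 0, 0, -1])

```text
time_s: 7.02
tool_pos: [0.5486, 0.1254, 0.2621]
tool_rot: [180.0, 0.0, -8.0]
force: [0.2, 2.4, -1.1]
grip_width: 0.0004
grasp_force: 0.9
```

```bash
python3 -c "
from h import *;st();hole(-.044);d=snap('scene');cv2.imwrite('pics/s3.png',cv2.resize(d['color'][160:300,190:350],(686,600)))"
```

```text
t 7.03 tcp-seat mm [-3.6 98.6] tipz 79.9 rot [ 1.7999e+02  2.0000e-02 -8.0300e+00] F shaker [-0.19  2.43] -1.13 w 0.0004
hole [ 35.8 -45.7] [327.  187.9]
```

View pics/s3.png

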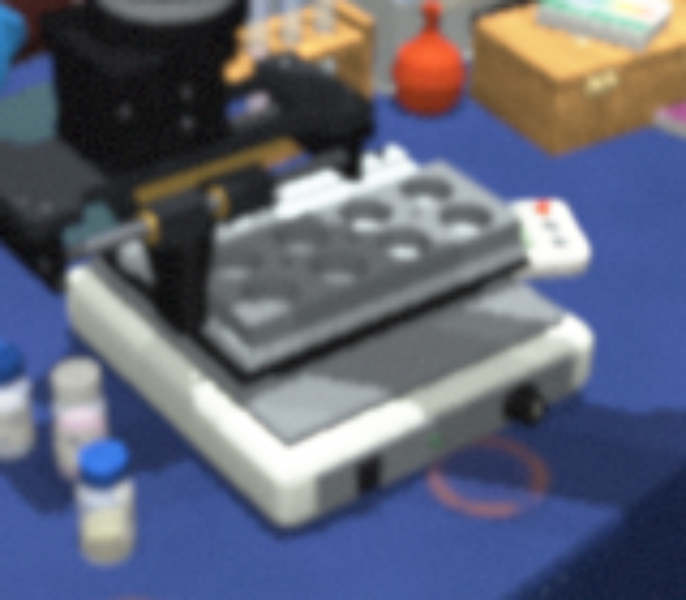

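The closed fingertip touches the carrier's left side at about (185,320). From this view I can't tell whether the rear has dropped, so I'll push on gently and watch the force.

drive_tool(rows=[0, 0.0007, 0, 0, 0, 0, -1, 0, 0.0003, 0, 0, 0, 0, -1])

```text
time_s: 7.38
tool_pos: [0.5486, 0.1245, 0.2622]
tool_rot: [-180.0, 0.0, -8.0]
force: [0.4, 3.1, -0.6]
grip_width: 0.0009
grasp_force: 1.1
```

```bash
python3 -c "
from h import *;st();hole(-.045);d=snap('top');cv2.imwrite('pics/t3.png',cv2.resize(d['color'][150:220,260:360],(800,560),interpolation=cv2.INTER_CUBIC))"
```

```text
t 7.38 tcp-seat mm [-3.6 97.7] tipz 80.0 rot [-180.      0.     -8.03] F shaker [-0.05  3.15] -0.65 w 0.0009
hole [ 35.8 -47.4] [327.9 188. ]
```

View pics/t3.png

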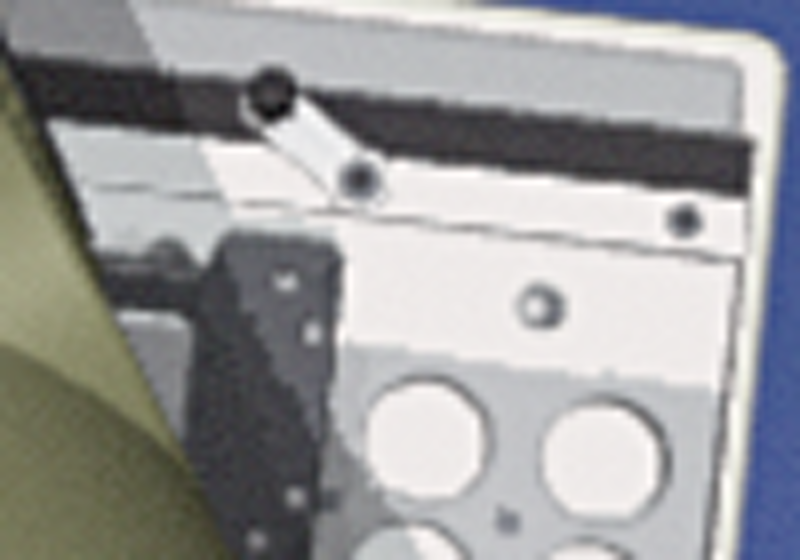

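```bash
python3 -c "
from h import *;d=snap('top')
for p in ([.037,-.045,.084],[.037,-.045,.091],[.037,-.045,.0806],[.0525,-.09,.084],[.0525,-.09,.092],[.02,-.088,.1],[.02,-.088,.107],[.074,-.095,.074]):
  u,v=proj(d,[*(SEAT+RS@p[:2]),p[2]]);print(p,(u-260)*8,(v-150)*8)"
```

```text
[0.037, -0.045, 0.084] 531.370590771583 299.9859613857891
[0.037, -0.045, 0.091] 533.8681166368306 296.66808697305237
[0.037, -0.045, 0.0806] 530.1719919896113 301.5782572995879
[0.0525, -0.09, 0.084] 726.281474616881 256.7489919070258
[0.0525, -0.09, 0.092] 730.9522266010035 252.55115207119388
[0.02, -0.088, 0.1] 712.445864633688 384.93704232685104
[0.02, -0.088, 0.107] 716.4982160478112 382.2559792542129
[0.074, -0.095, 0.074] 750.6382282182972 176.10465819692968
```

drive_tool(rows=[0, 0.0005, 0, 0, 0, 0, -1, 0, 0, 0, 0, 0, 0, -1])

```text
time_s: 7.78
tool_pos: [0.5485, 0.1242, 0.2622]
tool_rot: [-180.0, 0.0, -8.0]
force: [0.1, 3.2, -1.7]
grip_width: 0.0001
grasp_force: 1.5
```

drive_tool(rows=[0, 0.0007, 0, 0, 0, 0, -1, 0, 0, 0, 0, 0, 0, -1])

```text
time_s: 8.02
tool_pos: [0.5483, 0.1239, 0.2622]
tool_rot: [-179.9, 0.0, -8.0]
force: [-0.0, 6.1, -2.1]
grip_width: 0.0007
grasp_force: 2.5
```

```bash
python3 -c "
from h import *;st();hole(-.045,.084);d=snap('top');g=cv2.cvtColor(d['color'],cv2.COLOR_BGR2GRAY);print(g[183:194,320:336])
d=snap('scene');a=d['color'][195:235,225:300];b=snap('top')['color'][175:205,300:360]
cv2.imwrite('pics/c4.png',np.hstack([cv2.resize(a,(400,300)),cv2.resize(b,(400,300))]))"
```

```text
t 8.03 tcp-seat mm [-3.8 97. ] tipz 80.0 rot [-1.7995e+02  1.0000e-02 -8.0000e+00] F shaker [-0.88  6.03] -2.13 w 0.0007
hole [ 36.7 -48. ] [328.  187.8]
[[235 236 236 235 236 237 238 237 236 238 236 236 236 237 236 236]
 [235 234 235 236 235 239 237 235 235 238 238 236 236 234 235 235]
 [235 236 235 237 238 226 196 186 172 205 235 238 237 235 235 235]
 [234 237 236 237 232 187 148 138 121 139 219 238 237 236 234 236]
 [236 236 235 235 220 184 198 188 128 102 178 233 237 236 234 235]
 [235 235 236 237 220 194 229 213 150 110 154 226 237 236 235 235]
 [235 235 237 237 223 187 193 183 129 112 170 232 237 234 236 235]
 [236 235 236 237 233 202 158 137 115 138 217 237 237 236 235 235]
 [235 236 236 237 238 233 224 215 213 227 237 238 237 236 236 235]
 [235 235 236 236 235 238 236 235 236 237 238 236 235 235 237 236]
 [237 236 237 236 237 235 236 237 237 235 237 235 236 236 236 235]]
```

View pics/c4.png

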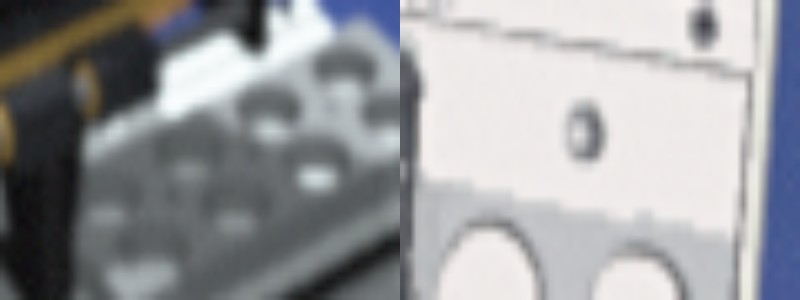

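The pushing force rose sharply to 6 N with hardly any movement, and the bright pin nose shows inside the hole (top view, about (327,188)). So the pins have engaged. I'll release, lift and move behind the peg.

drive_tool(rows=[0, -0.004, 0, 0, 0, 0, -1, 0, -0.012, -0.02, 0, 0, 0, -1, 0.03, 0, -0.045, 0, 0, 0, -1, 0.05, 0.02, 0, 0, 0, 0, -1, 0.026, 0.04, 0, 0, 0, 0, -1])

```text
time_s: 8.85
tool_pos: [0.6492, 0.064, 0.3281]
tool_rot: [179.9, -0.1, -8.0]
force: [0.5, -0.2, -0.7]
grip_width: 0.0006
grasp_force: 0.0
```

drive_tool(rows=[0, 0.027, 0.01, 0, 0, 0, -1, 0, 0, 0, 0, 0, 0, -1])

```text
time_s: 9.1
tool_pos: [0.6436, 0.0332, 0.3159]
tool_rot: [179.8, 0.1, -8.4]
force: [-0.0, -0.2, -0.7]
grip_width: 0.0005
grasp_force: 0.0
```

```bash
python3 -c "
from h import *;st()"
```

```text
t 9.1 tcp-seat mm [103.4  20.7] tipz 133.7 rot [ 1.7976e+02  1.1000e-01 -8.4100e+00] F shaker [ 0.   -0.21] -0.71 w 0.0005
```

drive_tool(rows=[0, -0.004, 0.016, 0, 0, -0.006, -1, 0, 0, 0.0145, 0, 0, 0, -1, 0, 0, 0, 0, 0, 0, -1, -0.006, 0, 0, 0, 0, 0, -1, -0.006, 0, 0, 0, 0, 0, -1])

```text
time_s: 9.72
tool_pos: [0.6324, 0.0444, 0.2875]
tool_rot: [-179.9, -0.2, -7.7]
force: [3.2, 1.7, 0.0]
grip_width: 0.0002
grasp_force: 1.1
```

drive_tool(rows=[-0.005, 0, 0, 0, 0, 0, -1, -0.005, 0, 0, 0, 0, 0, -1, -0.005, 0, 0, 0, 0, 0, -1, -0.005, 0, 0, 0, 0, 0, -1])

```text
time_s: 10.22
tool_pos: [0.612, 0.0463, 0.2868]
tool_rot: [180.0, -0.0, -7.7]
force: [1.0, 0.1, 0.6]
grip_width: 0.0009
grasp_force: 0.5
```

```bash
python3 -c "
from h import *;st()"
```

```text
t 10.22 tcp-seat mm [70.2 29.1] tipz 104.6 rot [179.98  -0.    -7.7 ] F shaker [0.93 0.23] 0.64 w 0.0009
```

drive_tool(rows=[-0.005, 0.001, 0, 0, 0, 0, -1, -0.005, 0.002, 0, 0, 0, 0, -1, -0.003, 0.002, 0, 0, 0, 0, -1, 0, 0, 0, 0, 0, 0, -1])

```text
time_s: 10.72
tool_pos: [0.5985, 0.0428, 0.2867]
tool_rot: [180.0, 0.0, -7.7]
force: [-0.2, -0.0, -0.2]
grip_width: 0.0007
grasp_force: 0.2
```

```bash
python3 -c "
from h import *;st()
d=snap('scene');cv2.imwrite('pics/s5.png',cv2.resize(d['color'][160:280,190:350],(800,600)))"
```

```text
t 10.72 tcp-seat mm [57.3 23.8] tipz 104.5 rot [ 1.7997e+02  3.0000e-02 -7.7100e+00] F shaker [-0.24 -0.04] -0.2 w 0.0007
```

View pics/s5.png

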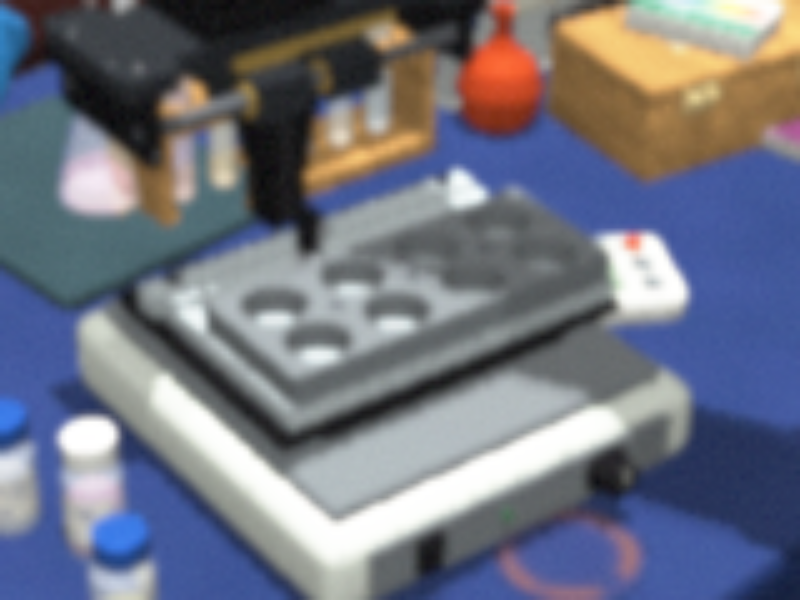

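The peg at (308,230) has come round ahead of the fingertip and the carrier lies flat. No pictures left; the rest goes by numbers. I go round to the peg's left side and push right.

drive_tool(rows=[0.006, 0, 0, 0, 0, 0, -1, 0, -0.017, 0, 0, 0, 0, -1, -0.014, 0, 0, 0, 0, 0, -1, -0.012, 0, 0, 0, 0, 0, -1, 0, 0.004, 0, 0, 0, 0, -1])

```text
time_s: 11.4
tool_pos: [0.5794, 0.0592, 0.2868]
tool_rot: [179.9, 0.0, -7.6]
force: [0.7, 0.3, -0.0]
grip_width: 0.0005
grasp_force: 0.0
```

drive_tool(rows=[0, 0.004, 0, 0, 0, 0, -1, 0, 0.004, 0, 0, 0, 0, -1, 0, 0.004, 0, 0, 0, 0, -1, 0, 0.003, 0, 0, 0, 0, -1])

```text
time_s: 11.9
tool_pos: [0.5788, 0.0432, 0.2866]
tool_rot: [180.0, -0.0, -7.7]
force: [-1.2, 0.8, -0.7]
grip_width: 0.0005
grasp_force: 0.6
```

```bash
python3 -c "
from h import *;st()"
```

```text
t 11.9 tcp-seat mm [37.8 21.4] tipz 104.4 rot [ 1.7998e+02 -1.0000e-02 -7.7100e+00] F shaker [-1.32  0.64] -0.68 w 0.0005
```

Next, push on until the stop is felt.

drive_tool(rows=[0, 0.003, 0, 0, 0, 0, -1, 0, 0.002, 0, 0, 0, 0, -1, 0, 0.0015, 0, 0, 0, 0, -1])

```text
time_s: 12.28
tool_pos: [0.5779, 0.0371, 0.2867]
tool_rot: [180.0, -0.0, -7.7]
force: [-0.5, 1.7, -0.4]
grip_width: 0.0006
grasp_force: 0.5
```

drive_tool(rows=[0, 0.001, 0, 0, 0, 0, -1, 0, 0.001, 0, 0, 0, 0, -1])

```text
time_s: 12.52
tool_pos: [0.5776, 0.0361, 0.2868]
tool_rot: [-179.9, -0.0, -7.7]
force: [0.1, 3.2, -0.5]
grip_width: 0.0008
grasp_force: 1.8
```

```bash
python3 -c "
from h import *;st()"
```

```text
t 12.53 tcp-seat mm [37.6 14.2] tipz 104.6 rot [-1.7993e+02 -2.0000e-02 -7.6600e+00] F shaker [-0.4   3.21] -0.47 w 0.0008
```

drive_tool(rows=[0, 0.001, 0, 0, 0, 0, -1, 0, 0.001, 0, 0, 0, 0, -1, 0, 0, 0, 0, 0, 0, -1])

```text
time_s: 12.9
tool_pos: [0.5774, 0.0355, 0.2869]
tool_rot: [-179.8, -0.0, -7.6]
force: [0.6, 5.8, -1.3]
grip_width: 0.0008
grasp_force: 3.2
```

```bash
python3 -c "
from h import *;st()"
```

```text
t 12.9 tcp-seat mm [37.5 13.6] tipz 104.7 rot [-1.7981e+02 -5.0000e-02 -7.5900e+00] F shaker [-0.25  5.87] -1.28 w 0.0008
```

At the stop. Back off left, lift, and swing the hand away to the right for a clear check view.

drive_tool(rows=[0, -0.005, 0, 0, 0, 0, -1, 0, -0.012, 0, 0, 0, 0, -1, 0, 0, -0.05, 0, 0, 0, -1, 0, 0, -0.06, 0, 0, 0, -1, -0.03, 0.05, 0, 0, 0, 0, -1])

```text
time_s: 13.52
tool_pos: [0.5455, 0.0089, 0.4025]
tool_rot: [-179.8, -0.6, -7.2]
force: [-0.1, -1.9, -1.1]
grip_width: 0.0006
grasp_force: 0.0
```

drive_tool(rows=[-0.02, 0.055, 0, 0, 0, 0, -1, -0.02, 0.055, 0, 0, 0, 0, -1, 0, 0.06, 0, 0, 0, 0, -1, 0, 0.06, 0, 0, 0, 0, -1, 0, 0.06, 0, 0, 0, 0, -1])

```text
time_s: 14.15
tool_pos: [0.4642, -0.279, 0.3973]
tool_rot: [179.9, -0.0, -7.7]
force: [1.2, -0.0, 0.3]
grip_width: 0.0006
grasp_force: 0.0
```

drive_tool(rows=[0, 0.05, 0, 0, 0, 0, -1, 0, 0, 0, 0, 0, 0, -1, 0, 0, 0, 0, 0, 0, -1])

```text
time_s: 14.52
tool_pos: [0.4584, -0.326, 0.3966]
tool_rot: [-180.0, 0.0, -7.7]
force: [0.5, 0.5, 0.2]
grip_width: 0.0004
grasp_force: 0.0
```

```bash
python3 - <<'E'
from h import *
st();d=snap('top')
def at(x,y,z,r=3):
    b=blob(d,*proj(d,[*(SEAT+RS@[x,y]),z]),r);p=onz(d,*b,z)[:2];return RS.T@(p-SEAT)*1e3
hl=at(.037,.043,.084);hr=at(.037,-.047,.084);pg=at(.0325,0,.115,2.5);pv=at(.0605,0,.092)
print('hl',hl,'hr',hr,'peg',pg,'pivot',pv,'latch deg',np.degrees(np.arctan2(*((pg-pv)*[-1,1]))))
g=cv2.cvtColor(d['color'],cv2.COLOR_BGR2GRAY)
u,v=map(round,proj(d,[*(SEAT+RS@[.037,.043]),.084]));print(g[v-4:v+5,u-5:u+6])
# change v. first top picture near vials and timer
o=cv2.imread('pics/t0.png');
for n,(a,b,c,e) in {'vials':(160,235,200,240),'timer':(175,225,365,412)}.items():print(n,np.abs(d['color'][a:b,c:e].astype(int)-o[a:b,c:e]).mean().round(2))
E
```

```text
t 14.53 tcp-seat mm [ -29.6 -361.1] tipz 214.4 rot [-1.7996e+02  2.0000e-02 -7.6600e+00] F shaker [0.42 0.55] 0.22 w 0.0004
hl [37.66267185 42.25094848] hr [ 36.7704068  -47.79699375] peg [30.95269121  0.03645426] pivot [ 6.04283830e+01 -3.56910294e-02] latch deg 89.85976198567373
[[235 236 237 239 238 238 239 237 236 235 236]
 [237 237 236 228 211 209 230 238 237 236 235]
 [237 238 205 161 141 137 162 220 237 239 235]
 [235 233 169 150 147 125 111 162 230 238 236]
 [237 225 171 205 209 172 129 137 227 239 236]
 [237 225 179 210 218 178 134 141 225 237 235]
 [237 235 187 179 178 138 137 192 233 238 235]
 [237 237 228 197 175 159 203 232 236 236 237]
 [235 237 237 233 232 230 235 238 236 236 235]]
vials 3.56
timer 2.48
```

The latch is shut (89.9°) and the pins show in both holes. But the carrier looks about 2 mm right of centre, so I'll press lightly on the rear strip of the plate: seated, its top should be at 84 mm.

drive_tool(rows=[0.013, -0.058, 0, 0, 0, 0, -1, 0.013, -0.058, 0, 0, 0, 0, -1, 0.013, -0.058, 0.02, 0, 0, 0, -1, 0.013, -0.058, 0.02, 0, 0, 0, -1, 0.013, -0.058, 0, 0, 0, 0, -1])

```text
time_s: 15.2
tool_pos: [0.5605, -0.0447, 0.3557]
tool_rot: [180.0, 0.1, -7.5]
force: [0.4, -0.5, -0.2]
grip_width: 0.0005
grasp_force: 0.0
```

drive_tool(rows=[0, 0, 0.04, 0, 0, 0, -1, 0, 0, 0.03, 0, 0, 0, -1, 0, 0, 0, 0, 0, 0, -1])

```text
time_s: 15.58
tool_pos: [0.56, -0.0466, 0.2852]
tool_rot: [-180.0, 0.2, -7.5]
force: [0.8, 0.1, 0.8]
grip_width: 0.0007
grasp_force: 0.0
```

```bash
python3 -c "
from h import *;st()"
```

```text
t 15.57 tcp-seat mm [ 31.8 -70.1] tipz 103.0 rot [-179.98    0.23   -7.5 ] F shaker [0.76 0.16] 0.76 w 0.0007
```

drive_tool(rows=[0.004, 0, 0, 0, 0, 0, -1, 0, 0, 0.012, 0, 0, 0, -1, 0, 0, 0.002, 0, 0, 0, -1, 0, 0, 0.001, 0, 0, 0, -1])

```text
time_s: 16.08
tool_pos: [0.565, -0.0492, 0.2718]
tool_rot: [180.0, 0.0, -7.7]
force: [-0.1, -0.1, 0.0]
grip_width: 0.0002
grasp_force: 0.0
```

drive_tool(rows=[0, 0, 0.001, 0, 0, 0, -1, 0, 0, 0.001, 0, 0, 0, -1])

```text
time_s: 16.32
tool_pos: [0.5651, -0.0491, 0.27]
tool_rot: [180.0, -0.0, -7.7]
force: [-0.2, -0.8, 0.4]
grip_width: 0.0001
grasp_force: 0.0
```

drive_tool(rows=[0, 0, 0.001, 0, 0, 0, -1, 0, 0, 0.001, 0, 0, 0, -1])

```text
time_s: 16.58
tool_pos: [0.565, -0.049, 0.2678]
tool_rot: [180.0, -0.0, -7.7]
force: [-1.0, -0.5, -0.1]
grip_width: 0.0005
grasp_force: 0.0
```

drive_tool(rows=[0, 0, 0.001, 0, 0, 0, -1, 0, 0, 0.001, 0, 0, 0, -1])

```text
time_s: 16.82
tool_pos: [0.5651, -0.049, 0.2667]
tool_rot: [180.0, 0.0, -7.7]
force: [-3.7, 0.1, 9.6]
grip_width: 0.0004
grasp_force: 4.9
```

drive_tool(rows=[0, 0, 0.001, 0, 0, 0, -1, 0, 0, 0, 0, 0, 0, -1])

```text
time_s: 17.08
tool_pos: [0.5651, -0.0489, 0.2666]
tool_rot: [179.9, 0.0, -7.7]
force: [-5.3, 0.5, 11.3]
grip_width: 0.0004
grasp_force: 5.7
```

The plate stands firm at 84.4 mm: seated flat. Retreat.

drive_tool(rows=[0, 0, -0.02, 0, 0, 0, -1, 0, 0, -0.05, 0, 0, 0, -1, 0, 0, -0.05, 0, 0, 0, -1, -0.02, 0.055, 0, 0, 0, 0, -1, -0.02, 0.055, 0, 0, 0, 0, -1])

```text
time_s: 17.7
tool_pos: [0.5105, -0.1531, 0.3867]
tool_rot: [179.9, -0.2, -7.5]
force: [-0.6, -1.3, -0.5]
grip_width: 0.0006
grasp_force: 0.0
```

drive_tool(rows=[-0.02, 0.055, 0, 0, 0, 0, -1, 0, 0.06, 0, 0, 0, 0, -1, 0, 0.06, 0, 0, 0, 0, -1, 0, 0, 0, 0, 0, 0, -1])

```text
time_s: 18.2
tool_pos: [0.4649, -0.3295, 0.3852]
tool_rot: [179.9, 0.0, -8.2]
force: [0.3, 0.5, -0.7]
grip_width: 0.0005
grasp_force: 0.0
```

```bash
python3 - <<'E'
from h import *
st();d=snap('top')
def at(x,y,z,r=3):
    b=blob(d,*proj(d,[*(SEAT+RS@[x,y]),z]),r);p=onz(d,*b,z)[:2];return RS.T@(p-SEAT)*1e3
hl=at(.037,.043,.084);hr=at(.037,-.047,.084);pg=at(.0325,0,.115,2.5);pv=at(.0605,0,.092)
print(hl,hr,pg,'latch',np.degrees(np.arctan2(*((pg-pv)*[-1,1]))))
# caps now v. at start
o=cv2.imread('pics/t0.png')
for n,u,v,c in(('a/c',210,222,0),('c',216,172,0)):
  for im in(o,d['color']):
    h=cv2.cvtColor(im,cv2.COLOR_BGR2HSV)[v-12:v+13,u-12:u+13];m=cv2.inRange(h,(95,120,140),(115,255,255));M=cv2.moments(m,True);print(n,round(M['m10']/M['m00'],1),round(M['m01']/M['m00'],1))
sign_off()
E
```

```text
t 18.2 tcp-seat mm [ -22.6 -363.5] tipz 203.0 rot [179.87   0.    -8.24] F shaker [0.23 0.55] -0.72 w 0.0005
[37.63937778 42.2830945 ] [ 36.56084014 -47.75876537] [30.81835861  0.07031079] latch 89.84124104200673
a/c 10.3 12.1
a/c 10.3 12.3
c 10.4 10.9
c 10.5 11.0
the job is handed in; nothing more can be done
```

The job is handed in: the carrier is over both pins (rear right pressed and firm at seated height, left side judged only from the top view), the latch measures 89.8°, the two blue-capped vials have not moved (white-capped vial and timer only roughly compared), and the hand is clear.

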